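# Clamp the gel tray in the caster

### The job

Get the gel caster ready for pouring: first turn the comb-depth dial on its end block back to the zero stop, which lifts the comb clear. Then crank the clamp handle until the sealing plate has pushed the tray firmly against the back stop, and go on about a fifth of a turn beyond the point where the tray comes up hard, no more, or the tray cracks. Let go and leave the other things on the bench alone.

Things in the scene. Friction and masses are not known exactly. Their poses are not given: they have to be found in the camera images.
- caster: gel caster fixed to the bench: grey bed 150 (x) by 290 (y) mm, 14 thick; origin under its centre on the bench, z up. At +y a grey end block (y 109 to 145, 60 high) with the dial on top; at -y an aluminium bearing block (52 wide, y -145 to -125, 90 high), the crank outside it. Rails 22 high guide the tray. A comb on an arm (under 75 high) hangs over it
- stop_ref (a point): middle of the end block's inner face, y = 109 mm, 29 mm above the bench. Before it stands the back stop, a black plate 8 mm thick and 110 mm wide facing -y. An earlier user set it: its face lies at y = 87 to 95 mm in the caster's frame, differs each time and is not reported; it does not yield
- tray: loose casting tray, greenish, 98 mm (x) by 116 mm (y) by 25 mm high, floor 5 mm thick, walls on the x sides only, ends open; origin under its floor's centre. It lies loosely on the bed between the sealing plate (-y) and the back stop (+y), its y along the bed or nearly so
- jaw: aluminium jaw block 110 mm wide, 18 mm thick, 90 mm high; origin at its middle at bench level. It carries towards +y a black sealing plate 110 x 27 mm, 6 thick, on springs; the plate's face is 27 to 33 mm ahead of the origin (set by hand, not reported). It moves 24 mm to +y per turn of the crank. Springs: 10 N per mm, 13 mm travel. 20 to 80 N is a good seal; over 105 N cracks the tray
- crank_axis (a point): point on the crank's axis (the caster's y), 76 mm above the bench, level with the sleeve's middle, 189 mm from the caster's origin to -y. Clamping turns clockwise seen from the crank end (over the top towards the caster's +x). The crank stays where it is left, even when clamped. Free turning takes 9 N at the sleeve; past hard contact each radian adds 4 N there and 38 N of clamping
- crank_grip (a point): middle of the crank's handle: a black round sleeve, diameter 14 mm, 50 mm long, parallel to the crank's axis and 36 mm from it, turning freely on its pin. The steel crank arm (8 mm thick) begins 28 mm from here on the +y side. The crank starts at various angles, read from this point about crank_axis. Turn slowly (about 25 mm/s) to feel the load; quick steps hide it
- dial (a joint): comb-depth dial, rad: 0 at its zero stop (comb fully up), growing clockwise from above to 1.5; stays where it is left, turning needs about 0.05 N m
- dial_grip (a point): point to grip on the dial's upright axis, 97 mm above the bench. The dial is a black disc 40 mm across with a grip bar 38 mm long, 14 mm thick, whose top is 104 mm and lower edge 72 mm above the bench; x of this point is along the bar, which lies along the caster's x at zero
- spare_comb: bystander: white plastic comb 100 x 33 mm lying flat, to be left alone
- small_bottle: bystander: white bottle 34 mm across, 65 mm high, to be left alone
- jar: bystander: amber jar 48 mm across, 75 mm high, to be left alone
- spatula: bystander: flat steel spatula 155 mm long, 12 mm wide, lying flat, to be left alone
- tip_box: bystander: pipette tip box 85 x 120 mm, 61 mm high, to be left alone
- tube_rack: bystander: flat tube rack 90 x 130 mm, 43 mm high with tubes, to be left alone
- beaker: bystander: glass beaker 70 mm across, 85 mm high, to be left alone
Not all that is in view belongs to the job. Of the things that look like the tray, the largest one is meant.

How it is judged:
By the outcome, as a careful person would: the job done as asked, in the order asked, and still so for the second after the job is handed in, with the robot touching nothing.
It also fails if it takes over 67 s, if anything falls off the work surface, if the arm or the gripper's body presses on something with over 40 N, if the wrist force passes 120 N, or if a joint passes its speed limit or range.

### The arm

A 6-joint arm with a two-finger parallel gripper is mounted at the origin on the work surface. World frame = base frame: x ahead of the robot, y to its left, z up, the work surface at z = 0. Lengths are in m, angles in degrees, forces in N, time in s.
With the tool pointing down it reaches from about 0.4 to 0.825 m from the base axis. Payload 7 kg.
Tool frame: the origin (TCP) lies on the centre line of the jaws, within the pads' length; the fingertips stand 19 mm ahead of it and the grasp point (between the pads) is the TCP (r.tips_ahead is the distance from the TCP to the fingertips, in m); z points along the fingers, y is the line along which they close (so a half turn about z gives the same grasp; the last joint's range is limited). The gripper opens to 88 mm and grips with 3 to 60 N. Pads are 19 mm wide; open, the fingers measure 130 mm over their backs; the gripper's body (78 mm by 193 mm) begins 47 mm behind the grasp point.
Start: joints at [-48.352, 20.546, 0.682, 0, -70.136, -16.507], TCP at [0.287, -0.611, 0.246] pointing down, gripper open.
Joint ranges: [-176.03, 176.03], [-82.01, 121.73], [-58.28, 71.71], [-173.87, 95.51], [-174.79, -0.11], [-173.66, 173.66]. Speed limits (degrees/s): [136.94, 136.94, 172.46, 180, 180, 180].

### API

Orientations are given as [roll, pitch, yaw] about the fixed x, y, z axes, in that order (R = Rz(yaw) Ry(pitch) Rx(roll)).
In Python, from plant import r, viewer, close_job gives the robot as it stands. The module is installed in compiled form; this text tells all that it offers.
- The arm moves only by the tool arm_command, never from a script. Its arguments are lists of equal length, an entry for each row: "travel": the shift along the world's x, y, z scaled (see below), a list of three; "delta_rot": the turn, a rotation vector about the world's x, y, z scaled (see below), a list of three. In form: {"travel": [[dx, dy, dz], ...], "delta_rot": [[rx, ry, rz], ...]}. A call has 1 to 20 rows; each row is the pose to reach, as a shift and turn from the pose commanded when the call began; what a row does not reach only later rows make up. The controller multiplies each number of a shift by 0.5 m and each number of a turn by 90 degrees. A row lasts 1/8 s, in which the tool goes at most 62.5 mm and 10.7 degrees, less where a joint would pass 70% of its speed; a pose out of reach is approached as far as the arm can. A call with a number of a shift or a turn outside -1 to 1 is refused whole. A call with a gripper value outside its range is refused whole. "grip" is the opening, from 0 (shut) to 1 (fully open), set as the call begins (left out, the last holds). The fingers move at their own pace and stop on an object; "newtons" is the grip in N (left out, the last holds). Time passes only in rows, so rows that repeat a pose let the fingers close. It gives the time, the measured TCP pose, the force, the opening and the grip force at its end, in the units of the state.
- r.get_state(): the state, without advancing time (a new reading comes with each control period).
- viewer.capture(name): name is "scene" or "top"; returns a dict with "img" (420x560x3 uint8, red, green, blue), "camera_matrix" (3x3 intrinsics, pixels), "R" (3x3) and "t" (3): a world point X has camera coordinates R X + t. Camera axes: x right, y down, z forward; pixel columns grow to the right and rows downward; lengths in m; the calibration is good to about 2 mm. A picture is of the moment at which its call begins. There is no depth.
- close_job(): hands the job in; it is judged then, once.
The state is a dict: "time_s": time; "joints": joint angles; "qd": joint speeds; "joint_torque": joint torques, N m; "tcp_pos": TCP position; "eef_rot": TCP orientation; "contact_force": force on the tool from outside, world axes, zero at the start; "moment": the same for the moment, N m; "gripper_width": finger opening in m; "gripper_force": force on a finger pad.
Only numpy, scipy, OpenCV 4.12 (cv2) and the standard library are available. Lean on these libraries where they do the work, as an engineer would, in place of code of your own. Each camera call takes 0.05 s, during which the arm holds its last target. There are 200 camera calls.

## Working session

There is one attempt and no reset: what is moved stays moved. The work goes in short steps, Python scripts to look and compute and a tool call to move; the robot and the scene stay as the last step left them, time stands still between calls to the robot, and variables do not carry over. Pictures are saved under pics/ and viewed, at most 10 in all, crops included, and the job is handed in when it is done.

Besides the shell and the picture viewer there is one more tool, called after "Emit:" as a command line: name --argument value ..., lists and objects as JSON in quotes. arm_command: Moves the arm, as the interface text tells. Shifts and turns lie within -1 to 1; 1 stands for 0.5 m of shift or 90 degrees of turn. Its arguments: {"type":"object","properties":{"travel":{"type":"array"},"delta_rot":{"type":"array"},"grip":{"type":"number"},"newtons":{"type":"number"}},"required":["travel","delta_rot"]}

```bash
mkdir -p pics
python3 - <<'E'
from plant import r,viewer
import cv2,pickle
d={}
for n in("scene","top"):
    c=viewer.capture(n);d[n]=c
    cv2.imwrite(f"pics/{n}0.png",c["img"][:,:,::-1]);print(n,c["camera_matrix"].round(1).tolist(),c["R"].round(4).tolist(),c["t"].round(4).tolist())
pickle.dump(d,open("v0.pkl","wb"));print(r.get_state())
E
```

```text
scene [[393.4, 0.0, 283.4], [0.0, 393.4, 211.3], [0.0, 0.0, 1.0]] [[-0.7847, 0.6199, 0.0026], [0.4818, 0.6124, -0.6268], [-0.3901, -0.4906, -0.7792]] [0.4099, -0.1922, 1.3396]
top [[487.0, 0.0, 275.0], [0.0, 487.0, 216.1], [0.0, 0.0, 1.0]] [[-0.0042, -0.9998, -0.0201], [-0.9942, 0.0064, -0.1072], [0.1073, 0.0195, -0.994]] [0.0143, 0.5269, 1.3064]
{'time_s': 0.1, 'joints': array([-4.83528981e+01,  2.05874764e+01,  6.40511803e-01, -1.88363576e-02,
       -7.01356910e+01, -1.65067054e+01]), 'qd': array([ 0.03556991, -0.11152759,  0.03891402, -0.00247164,  0.12866219,
       -0.0701373 ]), 'joint_torque': array([-2.51017591e-04, -5.84162593e+01,  2.93749666e+01,  7.01551884e+00,
        1.01536280e-02, -7.26543817e-05]), 'tcp_pos': array([ 0.28658063, -0.61070287,  0.24472257]), 'eef_rot': array([ 1.79915719e+02, -6.50838840e-03, -1.54866012e+02]), 'contact_force': array([ 0.24276485, -0.41435849,  0.0574009 ]), 'moment': array([0.02911802, 0.03742629, 0.02218358]), 'gripper_force': 0.0, 'gripper_width': 0.08753813522145355}
```

View pics/scene0.png

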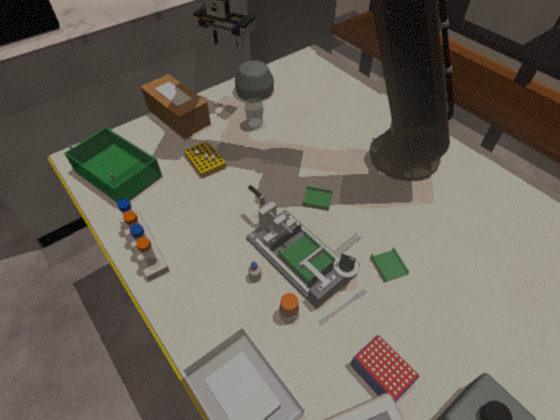

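View pics/top0.png

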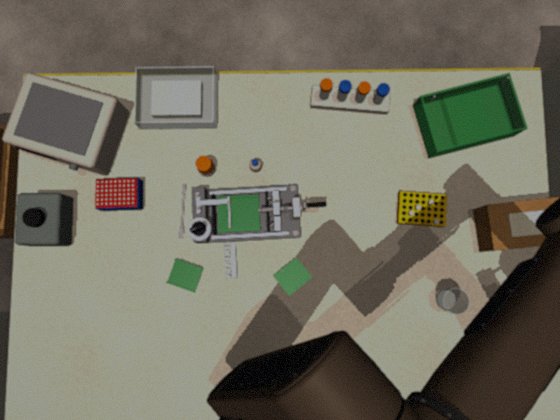

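The caster is centred near (247,213) in top and (300,255) in scene. The dial is at (200,230) top and (347,265) scene, and the crank at (315,202) top and (257,192) scene. Tray candidates are the green plate inside the caster at (238,212) and loose green ones at (185,275) and (293,275). A large green box at (468,115) is a bin. The tray in the caster looks largest among the plates, so I'll check it in a close crop.

Run:
```python
import pickle,cv2,numpy as np
d=pickle.load(open("v0.pkl","rb"))
a=d["top"]["img"][175:255,175:335,::-1];b=d["scene"]["img"][175:305,235:370,::-1]
cv2.imwrite("pics/ct.png",cv2.resize(a,None,fx=5,fy=5,interpolation=cv2.INTER_CUBIC))
cv2.imwrite("pics/cs.png",cv2.resize(b,None,fx=4.5,fy=4.5,interpolation=cv2.INTER_CUBIC))
```

```text
(no output)
```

View pics/ct.png

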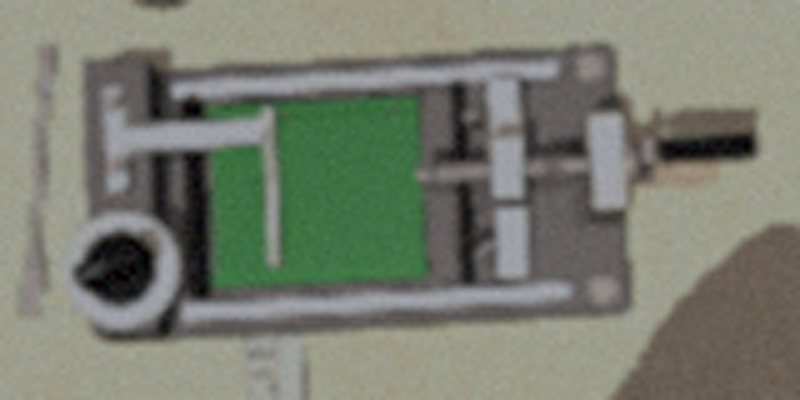

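View pics/cs.png

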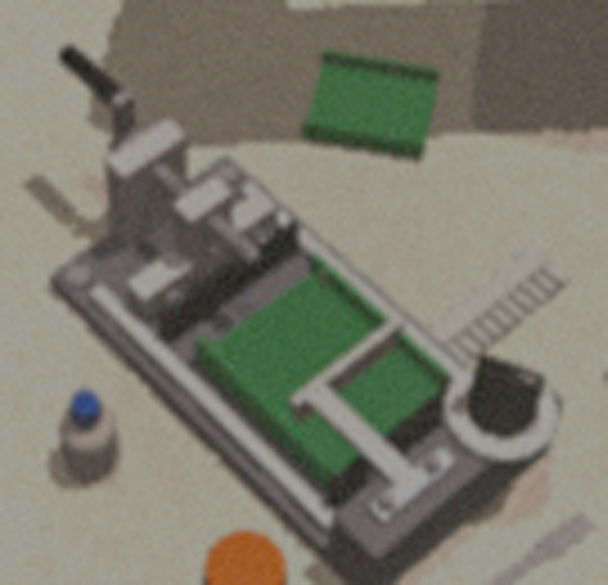

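The top crop confirms the choice: the tray is the green plate between the black sealing plate (465,180) and the black back stop (195,200), clearly larger than the loose ones. The dial is the black shape in the white ring at (120,270), and the crank sleeve is the black bar from (660,148) to (755,143). Next I'll enlarge the dial with the contrast stretched and triangulate the main points.

```bash
cat > h.py <<'E'
import numpy as np,cv2,pickle
def ray(c,p):
    d=c["R"].T@np.linalg.solve(c["camera_matrix"],[p[0],p[1],1.]);return -c["R"].T@c["t"],d
def plane(c,p,z):
    o,d=ray(c,p);return o+d*(z-o[2])/d[2]
def tri(c1,p1,c2,p2):
    P=[c["camera_matrix"]@np.c_[c["R"],c["t"]] for c in(c1,c2)]
    X=cv2.triangulatePoints(P[0],P[1],np.array(p1,float),np.array(p2,float)).ravel();X=X[:3]/X[3]
    e=[np.linalg.norm(proj(c,X)-p) for c,p in((c1,p1),(c2,p2))]
    return X,np.round(e,2)
def proj(c,X):
    q=c["camera_matrix"]@(c["R"]@X+c["t"]);return q[:2]/q[2]
E
python3 - <<'E'
from h import *
d=pickle.load(open("v0.pkl","rb"));T,S=d["top"],d["scene"]
t=lambda x,y:(175+(x-2)/5,175+(y-2)/5); s=lambda x,y:(235+(x-2)/4.5,175+(y-2)/4.5)
def p(n,*a):print(n,*[np.round(i,4) for i in a])
p("tip",*tri(T,t(755,143),S,s(65,52)));p("start",*tri(T,t(660,148),S,s(122,100)))
p("bed +x-y T",plane(T,t(612,47),.014));p("bed -x-y T",plane(T,t(630,308),.014))
p("bed +x-y S",plane(S,s(55,278),.014));p("bed -x-y S",plane(S,s(225,158),.014))
p("endblk +x+y T",plane(T,t(85,60),.06));p("endblk S +x-y,+x+y",plane(S,s(335,513),.06),plane(S,s(370,557),.06))
p("jawtop T",plane(T,t(505,80),.09),plane(T,t(515,278),.09))
p("bearing T",plane(T,t(605,112),.09),plane(T,t(612,212),.09));p("bearing S",plane(S,s(112,160),.09),plane(S,s(182,125),.09))
p("ring T",plane(T,t(125,272),.066),"S",plane(S,s(502,412),.066))
o=[]
for c,(x,y,w) in((T,(186,216,30)),(S,(328,245,34))):
    a=c["img"][y:y+w,x:x+w].astype(float);a=np.clip((a/130)**.7*255,0,255).astype(np.uint8);o.append(cv2.resize(a,(400,400),interpolation=cv2.INTER_CUBIC))
cv2.imwrite("pics/dial.png",np.hstack(o)[:,:,::-1])
E
```

```text
tip [ 0.5505 -0.1203  0.111 ] [0.1  0.14]
start [ 0.547  -0.0702  0.1091] [0.82 1.19]
bed +x-y T [ 0.6182 -0.0499  0.014 ]
bed -x-y T [ 0.4724 -0.0585  0.014 ]
bed +x-y S [ 0.6193 -0.0438  0.014 ]
bed -x-y S [ 0.4755 -0.0537  0.014 ]
endblk +x+y T [0.6052 0.236  0.06  ]
endblk S +x-y,+x+y [0.6056 0.2054 0.06  ] [0.6079 0.2366 0.06  ]
jawtop T [0.5878 0.0084 0.09  ] [0.4834 0.0037 0.09  ]
bearing T [ 0.5704 -0.0439  0.09  ] [ 0.5176 -0.0471  0.09  ]
bearing S [ 0.5688 -0.0467  0.09  ] [ 0.5187 -0.0425  0.09  ]Traceback (most recent call last):
  File "<stdin>", line 11, in <module>
  File "<stdin>", line 4, in p
    return _wrapfunc(a, 'round', decimals=decimals, out=out)
    return _wrapit(obj, method, *args, **kwds)
    result = getattr(arr, method)(*args, **kwds)
numpy._core._exceptions._UFuncNoLoopError: ufunc 'multiply' did not contain a loop with signature matching types (dtype('<U1'), dtype('float64')) -> None
```

Run:
```python
from h import *
d=pickle.load(open("v0.pkl","rb"));T,S=d["top"],d["scene"]
t=lambda x,y:(175+(x-2)/5,175+(y-2)/5); s=lambda x,y:(235+(x-2)/4.5,175+(y-2)/4.5)
print("ring T",plane(T,t(125,272),.066),"S",plane(S,s(502,412),.066))
o=[]
for c,(x,y,w) in((T,(186,216,30)),(S,(328,245,34))):
    a=c["img"][y:y+w,x:x+w].astype(float);a=np.clip((a/130)**.7*255,0,255).astype(np.uint8);o.append(cv2.resize(a,(400,400),interpolation=cv2.INTER_CUBIC))
cv2.imwrite("pics/dial.png",np.hstack(o)[:,:,::-1])
```

```text
ring T [0.48967856 0.21184701 0.066     ] S [0.49387147 0.21788874 0.066     ]
```

View pics/dial.png

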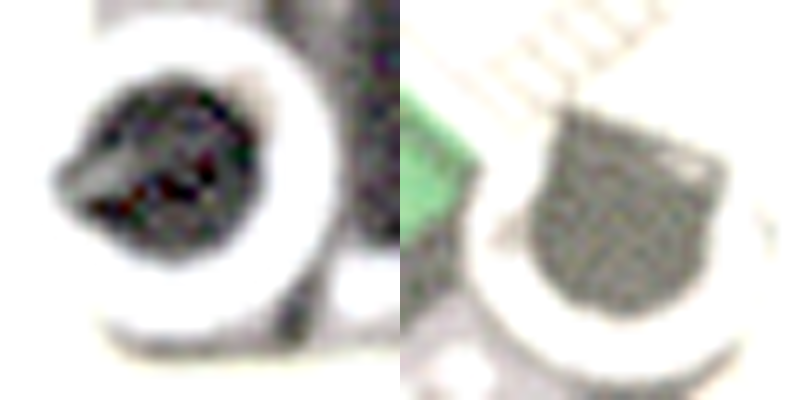

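Run:
```python
from h import *
d=pickle.load(open("v0.pkl","rb"));T,S=d["top"],d["scene"]
s=lambda x,y:(328+x*.085-.5,245+y*.085-.5);t=lambda x,y:(186+x*.075-.5,216+y*.075-.5)
for q in((165,105),(320,158),(322,195),(160,190)):print("S",q,plane(S,s(*q),.104).round(4))
for q in((175,170),):print("T disc",plane(T,t(*q),.07).round(4))
for q in((55,180),(85,210),(75,165)):print("T bar",q,plane(T,t(*q),.104).round(4))
print("S disc", [plane(S,s(q,230),.07).round(4) for q in(133,308)],plane(S,s(222,318),.07).round(4))
# measured height: bar end/top tip in both views
print(tri(T,t(55,180),S,s(320,165)))
# expected bar top corners in top view for candidate angles are read from the dark mask's far extent
g=cv2.cvtColor(T["img"],cv2.COLOR_RGB2GRAY)[220:238,188:212];print(g)
```

```text
S (165, 105) [0.4973 0.1983 0.104 ]
S (320, 158) [0.481  0.2277 0.104 ]
S (322, 195) [0.487  0.2343 0.104 ]
S (160, 190) [0.5124 0.2128 0.104 ]
T disc [0.4914 0.2138 0.07  ]
T bar (55, 180) [0.4867 0.2311 0.104 ]
T bar (85, 210) [0.4808 0.2251 0.104 ]
T bar (75, 165) [0.4896 0.2272 0.104 ]
S disc [array([0.5062, 0.2036, 0.07  ]), array([0.4768, 0.2268, 0.07  ])] [0.5063 0.2309 0.07  ]
(array([0.48590509, 0.23034113, 0.10966529]), array([0.2 , 0.33]))
[[156 155 148 151 159 158 160 158 160 149 135 134 139 150 154 142 144 139
  129 114  82  56  52  47]
 [154 156 154 156 157 163 141 137 125 108  84  80  92 112 120 112 110 116
  135 137 111  79  56  40]
 [154 157 159 162 156 144 116  82  61  48  38  29  35  56  74  78  98 110
  127 145 138 103  64  45]
 [156 156 158 158 144 112  73  36  15  24  14  12  12   3  29  47  79  95
  112 139 150 123  77  51]
 [156 160 156 147 115  66  37  12  17  13  13  24  21  24   1  28  50  82
  109 139 155 143 105  59]
 [155 155 161 140  89  43  16  22  18  14  22  17  13  19  22   6  19  60
  103 138 159 153 116  66]
 [156 160 155 122  61  23   7  30  18  
[... 473 characters left out ...]
42 101  63  29   5   5   5  18  14  19  19  16  27  25  25  47  94
  138 159 162 153 115  73]
 [156 155 137  96  56  33  11  10  10  31  22  22  28  19  30  32  75 128
  154 165 155 144 107  54]
 [155 159 157 138 115  86  44  32  18  19  26  22  18  17  28  64 110 144
  162 165 159 132  81  59]
 [154 157 159 157 154 135 100  65  38  34  29  36  33  45  61 106 140 159
  159 161 150 113  67  74]
 [157 154 157 160 163 156 142 116  92  80  63  62  83 101 119 142 158 161
  160 150 121  84  72 103]
 [158 150 151 153 163 159 159 149 134 130 118 118 127 145 156 159 158 162
  157 139  91  54  76 119]
 [156 147 149 156 157 159 164 162 160 155 156 154 161 157 163 160 157 153
  136  99  44  43  78 129]]
```

Left half (top): the dial disc is near (175,170) and the bar's outer end near (60,180). Right half (scene): the bar's upper edge runs (565,105)–(720,158). That puts the bar at about −61° in the world. With the caster yaw at about +3°, the dial is about 64° clockwise, axis near (0.4925, 0.215). The sleeve is almost straight above the crank axis.

Emit:
arm_command --travel '[[0.3,1,0],[0.3,1,0],[0.3,1,0],[0.3,1,0],[0.3,1,0],[0.3,1,0],[0.3,1,0],[0.3,1,0],[0.3,1,0],[0.3,1,0]]' --delta_rot '[[0,0,0.6],[0,0,0.6],[0,0,0.6],[0,0,0.6],[0,0,0.6],[0,0,0.6],[0,0,0.6],[0,0,0.6],[0,0,0.6],[0,0,0.6]]' --grip 0.6

```text
time_s: 1.35
tcp_pos: [0.437, -0.1095, 0.2454]
eef_rot: [180.0, 0.0, -100.7]
contact_force: [0.3, -0.3, -0.6]
gripper_width: 0.0527
gripper_force: 0.0
```

Emit:
arm_command --travel '[[0.112,0.651,0],[0.112,0.651,0],[0.112,0.651,0],[0.112,0.651,0],[0.112,0.651,0],[0.112,0.651,-0.16],[0.112,0.651,-0.2],[0.112,0.651,-0.2],[0.112,0.651,-0.2]]' --delta_rot '[[0,0,0.44],[0,0,0.44],[0,0,0.44],[0,0,0.44],[0,0,0.44],[0,0,0.44],[0,0,0.44],[0,0,0.44],[0,0,0.44]]'

```text
time_s: 2.48
tcp_pos: [0.4938, 0.2141, 0.147]
eef_rot: [-179.9, -0.0, -61.3]
contact_force: [-0.2, 0.0, 0.7]
gripper_width: 0.0525
gripper_force: 0.0
```

Run:
```python
from plant import r,viewer
from h import *
o=[]
for n,(x,y) in(("scene",(305,205)),("top",(160,190))):
    c=viewer.capture(n);o.append(cv2.resize(np.clip(c["img"][y:y+80,x:x+80].astype(float)*1.5,0,255).astype(np.uint8),(400,400),interpolation=cv2.INTER_CUBIC))
    print(n,(proj(c,r.get_state()["tcp_pos"])-(x,y))*5)
cv2.imwrite("pics/hov.png",np.hstack(o)[:,:,::-1]);s=r.get_state();print(s["joints"],s["tcp_pos"])
```

```text
scene [222.18931009 210.95328211]
top [164.20514865 173.31385688]
[ 4.43635508e+01  1.26500398e+01 -2.43714985e+01  3.19810265e-02
 -5.27868905e+01 -1.56729976e+01] [0.49393429 0.21457517 0.1477026 ]
```

View pics/hov.png

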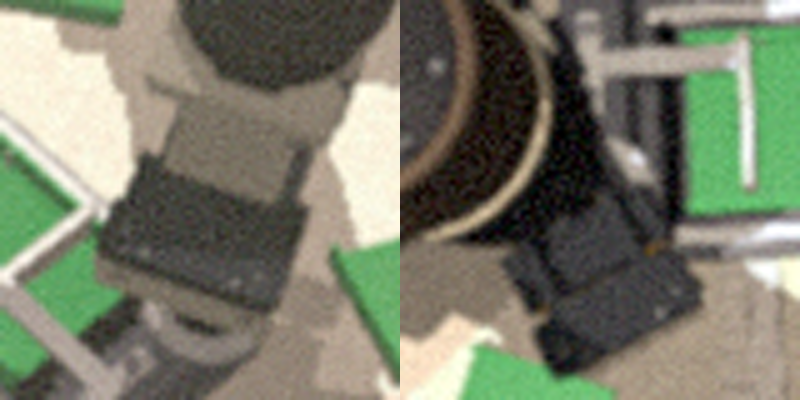

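The gripper hides the dial in both views: body at (200,230) left, with the white ring below it at (210,330). It hangs over the dial, so I'll descend and watch the force.

Emit:
arm_command --travel '[[0,0,-0.03],[0,0,-0.06],[0,0,-0.09],[0,0,-0.096],[0,0,-0.096]]' --delta_rot '[[0,0,0],[0,0,0],[0,0,0],[0,0,0],[0,0,0]]'

```text
time_s: 3.2
tcp_pos: [0.4927, 0.2144, 0.0972]
eef_rot: [180.0, -0.0, -61.2]
contact_force: [0.6, 0.6, -0.1]
gripper_width: 0.0525
gripper_force: 0.0
```

Emit:
arm_command --travel '[[0,0,0],[0,0,0],[0,0,0],[0,0,0],[0,0,0]]' --delta_rot '[[0,0,0],[0,0,0],[0,0,0],[0,0,0],[0,0,0]]' --grip 0 --newtons 12

```text
time_s: 3.82
tcp_pos: [0.4925, 0.2142, 0.0976]
eef_rot: [180.0, -0.0, -61.3]
contact_force: [-1.9, -0.3, 2.6]
gripper_width: 0.0141
gripper_force: 12.0
```

```bash
python3 -c "
from plant import r
s=r.get_state();print({k:s[k].round(4) for k in('contact_force','moment','tcp_pos','eef_rot')},s['gripper_width'],s['time_s'])"
```

```text
{'contact_force': array([-1.8668, -0.2723,  2.5551]), 'moment': array([-0.3241,  0.8184,  0.0489]), 'tcp_pos': array([0.4925, 0.2142, 0.0976]), 'eef_rot': array([ 1.79968e+02, -6.20000e-03, -6.12621e+01])} 0.014065755935634368 3.825
```

The grip is good: width 14.1 mm and a small side force. Now turning anticlockwise.

Emit:
arm_command --travel '[[0,0,0],[0,0,0],[0,0,0],[0,0,0],[0,0,0],[0,0,0],[0,0,0],[0,0,0],[0,0,0]]' --delta_rot '[[0,0,0.08],[0,0,0.16],[0,0,0.24],[0,0,0.32],[0,0,0.4],[0,0,0.48],[0,0,0.56],[0,0,0.6],[0,0,0.6]]'

```text
time_s: 4.95
tcp_pos: [0.4929, 0.2149, 0.0977]
eef_rot: [-180.0, -0.0, -7.3]
contact_force: [-0.5, 1.6, -0.5]
gripper_width: 0.0142
gripper_force: 12.0
```

```bash
cat > st.py <<'E'
from plant import r
s=r.get_state();print({k:s[k].round(3).tolist() for k in('contact_force','moment','tcp_pos','eef_rot')},s['gripper_width'],s['time_s'])
E
python3 st.py
```

```text
{'contact_force': [-0.481, 1.597, -0.46], 'moment': [0.638, 0.347, 0.071], 'tcp_pos': [0.493, 0.215, 0.098], 'eef_rot': [-179.96, -0.023, -7.278]} 0.014233410267806085 4.95
```

Emit:
arm_command --travel '[[0,0,0],[0,0,0],[0,0,0]]' --delta_rot '[[0,0,0.03],[0,0,0.06],[0,0,0.08]]'

```text
time_s: 5.32
tcp_pos: [0.4929, 0.2149, 0.0977]
eef_rot: [-180.0, -0.0, -0.1]
contact_force: [-0.9, 3.0, -1.2]
gripper_width: 0.0138
gripper_force: 12.0
```

```bash
python3 st.py
```

```text
{'contact_force': [-0.884, 3.005, -1.157], 'moment': [1.022, 0.38, -0.048], 'tcp_pos': [0.493, 0.215, 0.098], 'eef_rot': [-179.956, -0.029, -0.061]} 0.01377642568029595 5.325
```

Emit:
arm_command --travel '[[0,0,0],[0,0,0]]' --delta_rot '[[0,0,0.025],[0,0,0.04]]'

```text
time_s: 5.58
tcp_pos: [0.493, 0.215, 0.0977]
eef_rot: [-180.0, -0.0, 3.6]
contact_force: [-0.1, 3.9, 0.5]
gripper_width: 0.0141
gripper_force: 12.0
```

```bash
python3 st.py
```

```text
{'contact_force': [-0.061, 3.877, 0.506], 'moment': [1.375, 0.402, -0.125], 'tcp_pos': [0.493, 0.215, 0.098], 'eef_rot': [-179.954, -0.035, 3.556]} 0.014078290052398777 5.575
```

Emit:
arm_command --travel '[[0,0,0],[0,0,0]]' --delta_rot '[[0,0,0.025],[0,0,0.04]]'

```text
time_s: 5.82
tcp_pos: [0.4932, 0.215, 0.0977]
eef_rot: [-180.0, -0.1, 7.2]
contact_force: [1.8, 4.1, -0.8]
gripper_width: 0.0148
gripper_force: 12.8
```

```bash
python3 st.py
```

```text
{'contact_force': [1.801, 4.091, -0.814], 'moment': [1.439, -0.294, -0.405], 'tcp_pos': [0.493, 0.215, 0.098], 'eef_rot': [-179.954, -0.056, 7.154]} 0.014806942527151194 5.825
```

The resisting moment jumped to −0.4 N·m near 4–7°, so the bar is at the zero stop. Releasing, lifting and moving above the sleeve.

Emit:
arm_command --travel '[[0,0,0],[0,0,0],[0,0,0],[0,0,0.08],[0,0,0.16],[0,0,0.2]]' --delta_rot '[[0,0,0],[0,0,0],[0,0,0],[0,0,0],[0,0,0],[0,0,0]]' --grip 0.5

```text
time_s: 6.58
tcp_pos: [0.4933, 0.2146, 0.1998]
eef_rot: [-179.9, -0.1, 7.1]
contact_force: [0.1, -0.1, -0.6]
gripper_width: 0.0439
gripper_force: 0.0
```

Emit:
arm_command --travel '[[0.114,-0.642,0],[0.114,-0.642,0],[0.114,-0.642,0],[0.114,-0.642,0],[0.114,-0.642,0],[0.114,-0.642,0],[0.114,-0.642,0],[0.114,-0.642,0],[0.114,-0.642,0],[0.114,-0.642,0]]' --delta_rot '[[0,0,-1],[0,0,-1],[0,0,-1],[0,0,-1],[0,0,-1],[0,0,-1],[0,0,-1],[0,0,-1],[0,0,-1],[0,0,-1]]'

```text
time_s: 7.82
tcp_pos: [0.5495, -0.1067, 0.1974]
eef_rot: [180.0, -0.0, -82.8]
contact_force: [-0.3, 0.0, 0.3]
gripper_width: 0.0438
gripper_force: 0.0
```

```bash
python3 st.py
python3 - <<'E'
from plant import viewer
from h import *
o=[]
for n,(x,y) in(("scene",(235,175)),("top",(165,165))):
    c=viewer.capture(n);pickle.dump(c,open(n+"1.pkl","wb"));o.append(cv2.resize(c["img"][y:y+130,x:x+130],(400,400),interpolation=cv2.INTER_CUBIC))
cv2.imwrite("pics/after_dial.png",np.hstack(o)[:,:,::-1])
E
```

```text
{'contact_force': [-0.287, 0.043, 0.324], 'moment': [0.004, 0.08, -0.031], 'tcp_pos': [0.549, -0.107, 0.197], 'eef_rot': [179.968, -0.003, -82.841]} 0.043750482890871426 7.825
```

View pics/after_dial.png

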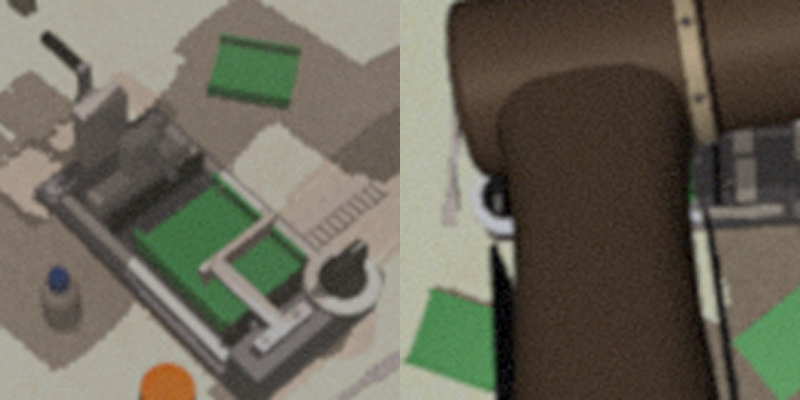

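In the scene half, the dial bar at (343,270) now lies along the caster's x and the comb at (230,255) is raised. The sleeve at (65,55) stands clear. The top view is blocked by the arm. Descending on the sleeve.

Emit:
arm_command --travel '[[0,0,-0.05],[0,0,-0.09],[0,0,-0.12],[0,0,-0.14],[0,0,-0.153],[0,0,-0.153]]' --delta_rot '[[0,0,-0.044],[0,0,-0.044],[0,0,-0.044],[0,0,-0.044],[0,0,-0.044],[0,0,-0.044]]'

```text
time_s: 8.68
tcp_pos: [0.5497, -0.1066, 0.1209]
eef_rot: [180.0, -0.0, -86.8]
contact_force: [-0.5, -1.4, 0.6]
gripper_width: 0.0435
gripper_force: 0.0
```

Emit:
arm_command --travel '[[0,0,0],[0,0,0],[0,0,0],[0,0,0]]' --delta_rot '[[0,0,0],[0,0,0],[0,0,0],[0,0,0]]' --grip 0 --newtons 30

```text
time_s: 9.18
tcp_pos: [0.5495, -0.1066, 0.1212]
eef_rot: [180.0, -0.0, -86.8]
contact_force: [-1.4, -0.8, 2.0]
gripper_width: 0.0129
gripper_force: 30.0
```

```bash
python3 st.py
```

```text
{'contact_force': [-1.437, -0.844, 1.961], 'moment': [0.051, 0.604, -0.017], 'tcp_pos': [0.549, -0.107, 0.121], 'eef_rot': [179.974, -0.004, -86.822]} 0.012931543437582549 9.175
```

Width 12.9 mm is slightly under 14, so I may be gripping near the fingertips. Regripping 5 mm lower.

Emit:
arm_command --travel '[[0,0,0],[0,0,-0.005],[0,0,-0.01]]' --delta_rot '[[0,0,0],[0,0,0],[0,0,0]]' --grip 0.4

```text
time_s: 9.55
tcp_pos: [0.5498, -0.1065, 0.1158]
eef_rot: [-180.0, 0.0, -86.8]
contact_force: [-0.1, -0.3, 0.4]
gripper_width: 0.0336
gripper_force: 0.0
```

Emit:
arm_command --travel '[[0,0,0],[0,0,0],[0,0,0],[0,0,0]]' --delta_rot '[[0,0,0],[0,0,0],[0,0,0],[0,0,0]]' --grip 0

```text
time_s: 10.05
tcp_pos: [0.5494, -0.1066, 0.116]
eef_rot: [180.0, -0.0, -86.8]
contact_force: [-1.9, -1.2, 0.9]
gripper_width: 0.013
gripper_force: 30.0
```

```bash
python3 st.py
```

```text
{'contact_force': [-1.943, -1.227, 0.858], 'moment': [-0.041, 0.597, -0.068], 'tcp_pos': [0.549, -0.107, 0.116], 'eef_rot': [179.965, -0.002, -86.823]} 0.012957346550679455 10.05
```

Same width, so that is pad compliance and the grip is sound. Cranking the first 45° as an orbit of radius 36 mm with fixed tool orientation.

Emit:
arm_command --travel '[[0.01,0.0006,-0.0007],[0.0186,0.001,-0.0025],[0.0275,0.0015,-0.0055],[0.036,0.002,-0.0096],[0.0438,0.0024,-0.0149],[0.0508,0.0028,-0.0211]]' --delta_rot '[[0,0,0],[0,0,0],[0,0,0],[0,0,0],[0,0,0],[0,0,0]]'

```text
time_s: 10.8
tcp_pos: [0.574, -0.1053, 0.1056]
eef_rot: [179.9, -0.0, -86.8]
contact_force: [-6.1, 0.9, 5.8]
gripper_width: 0.0133
gripper_force: 30.0
```

```bash
python3 st.py
```

```text
{'contact_force': [-6.096, 0.913, 5.761], 'moment': [0.219, 2.362, 0.011], 'tcp_pos': [0.574, -0.105, 0.106], 'eef_rot': [179.86, -0.006, -86.829]} 0.013271851986664772 10.8
```

Tangential load is about 8.4 N with almost no radial force, so the circle is right. On to 180°.

Emit:
arm_command --travel '[[0.0062,0.0003,-0.0071],[0.0114,0.0006,-0.0149],[0.0156,0.0009,-0.0234],[0.0186,0.001,-0.0323],[0.0204,0.0011,-0.0415],[0.021,0.0012,-0.0509],[0.0204,0.0011,-0.0603],[0.0186,0.001,-0.0695],[0.0156,0.0009,-0.0785],[0.0114,0.0006,-0.0869],[0.0062,0.0003,-0.0947],[0,0,-0.1018],[-0.0071,-0.0004,-0.108],[-0.0149,-0.0008,-0.1133],[-0.0234,-0.0013,-0.1174],[-0.0322,-0.0018,-0.1205],[-0.0414,-0.0023,-0.1223],[-0.0508,-0.0028,-0.1229]]' --delta_rot '[[0,0,0],[0,0,0],[0,0,0],[0,0,0],[0,0,0],[0,0,0],[0,0,0],[0,0,0],[0,0,0],[0,0,0],[0,0,0],[0,0,0],[0,0,0],[0,0,0],[0,0,0],[0,0,0],[0,0,0],[0,0,0]]'

```text
time_s: 13.05
tcp_pos: [0.5548, -0.1063, 0.0453]
eef_rot: [-179.5, -0.0, -86.8]
contact_force: [11.5, -4.5, -8.8]
gripper_width: 0.0131
gripper_force: 30.1
```

```bash
python3 st.py
```

```text
{'contact_force': [11.512, -4.531, -8.764], 'moment': [-1.568, -4.035, -0.207], 'tcp_pos': [0.555, -0.106, 0.045], 'eef_rot': [-179.462, -0.023, -86.755]} 0.013111215366452496 13.05
```

Emit:
arm_command --travel '[[0,0,0],[0,0,0]]' --delta_rot '[[0,0,0],[0,0,0]]'

```text
time_s: 13.3
tcp_pos: [0.5537, -0.1064, 0.0449]
eef_rot: [-179.6, -0.0, -86.8]
contact_force: [8.6, -3.2, -5.9]
gripper_width: 0.0131
gripper_force: 30.1
```

```bash
python3 st.py
```

```text
{'contact_force': [8.566, -3.176, -5.938], 'moment': [-0.984, -3.073, -0.089], 'tcp_pos': [0.554, -0.106, 0.045], 'eef_rot': [-179.602, -0.017, -86.772]} 0.013148439886269429 13.3
```

Emit:
arm_command --travel '[[-0.0094,-0.0005,-0.0004],[-0.0186,-0.001,0.0015],[-0.0275,-0.0015,0.0045],[-0.036,-0.002,0.0086],[-0.0438,-0.0024,0.0139],[-0.0508,-0.0028,0.0201],[-0.057,-0.0032,0.0272],[-0.0623,-0.0035,0.035],[-0.0664,-0.0037,0.0434],[-0.0694,-0.0039,0.0524],[-0.0713,-0.004,0.0616],[-0.0719,-0.004,0.071]]' --delta_rot '[[0,0,0],[0,0,0],[0,0,0],[0,0,0],[0,0,0],[0,0,0],[0,0,0],[0,0,0],[0,0,0],[0,0,0],[0,0,0],[0,0,0]]'

```text
time_s: 14.8
tcp_pos: [0.5128, -0.1085, 0.0796]
eef_rot: [179.9, 0.0, -86.8]
contact_force: [-1.0, -0.0, -10.5]
gripper_width: 0.0129
gripper_force: 30.0
```

```bash
python3 st.py
python3 - <<'E'
from plant import viewer
from h import *
o=[]
for n,(x,y) in(("scene",(245,190)),("top",(190,180))):
    c=viewer.capture(n);pickle.dump(c,open(n+"2.pkl","wb"));o.append(cv2.resize(c["img"][y:y+110,x:x+110],(400,400),interpolation=cv2.INTER_CUBIC))
cv2.imwrite("pics/c270.png",np.hstack(o)[:,:,::-1])
E
```

```text
{'contact_force': [-1.035, -0.023, -10.49], 'moment': [0.109, 0.495, -0.035], 'tcp_pos': [0.513, -0.109, 0.08], 'eef_rot': [179.908, 0.009, -86.833]} 0.012923043632289848 14.8
```

View pics/c270.png

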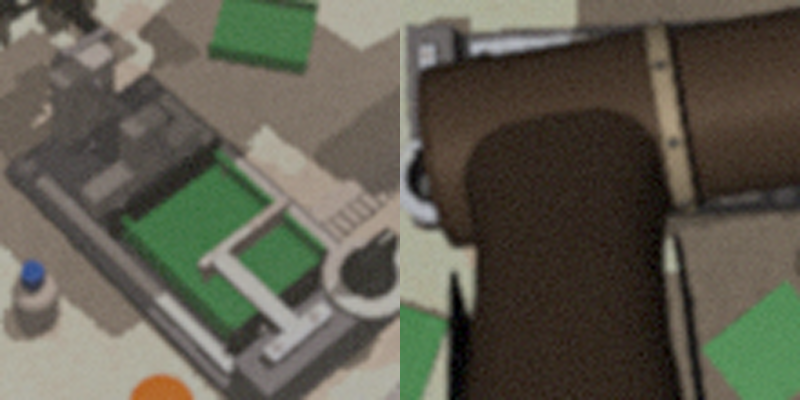

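At 270° the scene half shows the black sealing plate about touching the tray's near end (125,220). Load is 10.5 N. Now slow 20° calls at 25 mm/s, reading the tangential load after each.

Emit:
arm_command --travel '[[0.0003,0,0.0063],[0.0011,0,0.0125],[0.0025,0.0001,0.0186],[0.0043,0.0002,0.0246]]' --delta_rot '[[0,0,0],[0,0,0],[0,0,0],[0,0,0]]'

```text
time_s: 15.4
tcp_pos: [0.5148, -0.1085, 0.0916]
eef_rot: [179.9, 0.0, -86.8]
contact_force: [-4.9, 1.3, -9.1]
gripper_width: 0.0131
gripper_force: 30.0
```

Emit:
arm_command --travel '[[0.0024,0.0001,0.0058],[0.0053,0.0003,0.0114],[0.0087,0.0005,0.0167],[0.0125,0.0007,0.0217]]' --delta_rot '[[0,0,0],[0,0,0],[0,0,0],[0,0,0]]'

```text
time_s: 15.9
tcp_pos: [0.5206, -0.1082, 0.1024]
eef_rot: [179.8, 0.0, -86.8]
contact_force: [-7.8, 1.2, -7.5]
gripper_width: 0.0131
gripper_force: 30.0
```

Emit:
arm_command --travel '[[0.0042,0.0002,0.0046],[0.0089,0.0005,0.0089],[0.0138,0.0008,0.0127],[0.0191,0.0011,0.0161]]' --delta_rot '[[0,0,0],[0,0,0],[0,0,0],[0,0,0]]'

```text
time_s: 16.4
tcp_pos: [0.5298, -0.1077, 0.1106]
eef_rot: [179.8, 0.0, -86.8]
contact_force: [-9.5, 2.2, -4.0]
gripper_width: 0.0131
gripper_force: 30.0
```

Emit:
arm_command --travel '[[0.0056,0.0003,0.0029],[0.0113,0.0006,0.0053],[0.0173,0.001,0.0072],[0.0234,0.0013,0.0086]]' --delta_rot '[[0,0,0],[0,0,0],[0,0,0],[0,0,0]]'

```text
time_s: 16.9
tcp_pos: [0.5418, -0.1071, 0.1154]
eef_rot: [179.8, -0.0, -86.8]
contact_force: [-8.7, 1.8, -0.8]
gripper_width: 0.0129
gripper_force: 30.0
```

Emit:
arm_command --travel '[[0.0062,0.0003,0.0008],[0.0125,0.0007,0.0011],[0.0188,0.001,0.0008],[0.025,0.0014,0]]' --delta_rot '[[0,0,0],[0,0,0],[0,0,0],[0,0,0]]'

```text
time_s: 17.4
tcp_pos: [0.5547, -0.1064, 0.1156]
eef_rot: [179.9, -0.0, -86.8]
contact_force: [-9.0, 3.1, 0.5]
gripper_width: 0.0128
gripper_force: 30.0
```

Emit:
arm_command --travel '[[0.0061,0.0003,-0.0014],[0.0121,0.0007,-0.0032],[0.0179,0.001,-0.0057],[0.0235,0.0013,-0.0086]]' --delta_rot '[[0,0,0],[0,0,0],[0,0,0],[0,0,0]]'

```text
time_s: 17.9
tcp_pos: [0.5665, -0.1058, 0.1115]
eef_rot: [179.9, -0.0, -86.8]
contact_force: [-10.7, 2.6, 2.1]
gripper_width: 0.013
gripper_force: 30.0
```

Emit:
arm_command --travel '[[0.0053,0.0003,-0.0034],[0.0103,0.0006,-0.0072],[0.0149,0.0008,-0.0114],[0.0191,0.0011,-0.0161]]' --delta_rot '[[0,0,0],[0,0,0],[0,0,0],[0,0,0]]'

```text
time_s: 18.4
tcp_pos: [0.5761, -0.1052, 0.1037]
eef_rot: [179.9, -0.0, -86.8]
contact_force: [-11.1, 2.0, 5.1]
gripper_width: 0.0133
gripper_force: 30.0
```

```bash
python3 st.py
```

```text
{'contact_force': [-11.129, 1.96, 5.117], 'moment': [0.824, 4.113, 0.093], 'tcp_pos': [0.576, -0.105, 0.104], 'eef_rot': [179.882, -0.021, -86.804]} 0.013317827896283075 18.4
```

Emit:
arm_command --travel '[[0.0038,0.0002,-0.005],[0.0072,0.0004,-0.0103],[0.0101,0.0006,-0.0159],[0.0125,0.0007,-0.0217]]' --delta_rot '[[0,0,0],[0,0,0],[0,0,0],[0,0,0]]'

```text
time_s: 18.9
tcp_pos: [0.5825, -0.1049, 0.0933]
eef_rot: [179.9, -0.0, -86.8]
contact_force: [-11.2, 3.3, 8.4]
gripper_width: 0.013
gripper_force: 30.0
```

```bash
python3 st.py
python3 - <<'E'
from plant import viewer
from h import *
a=pickle.load(open("v0.pkl","rb"))["scene"];b=pickle.load(open("scene2.pkl","rb"));c=viewer.capture("scene");pickle.dump(c,open("scene3.pkl","wb"))
cv2.imwrite("pics/cmp.png",np.hstack([cv2.resize(np.clip(i["img"][215:295,258:338]*(1.4 if k else 1.),0,255).astype(np.uint8),(400,400),interpolation=cv2.INTER_CUBIC) for k,i in enumerate((b,c))])[:,:,::-1])
E
```

```text
{'contact_force': [-11.175, 3.321, 8.411], 'moment': [1.08, 4.497, 0.09], 'tcp_pos': [0.583, -0.105, 0.093], 'eef_rot': [179.911, -0.026, -86.796]} 0.013026751687634527 18.9
```

View pics/cmp.png

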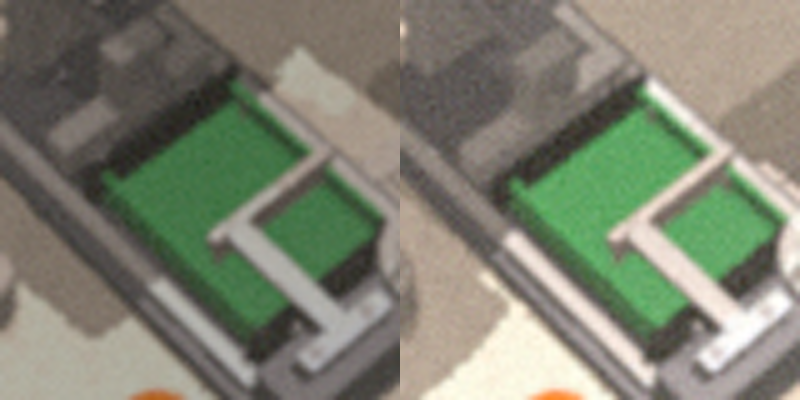

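The tray's near corner moved from (103,172) to (110,180) between 270° and 430°. That is about 6 mm while the jaw advanced 10.7 mm, so the springs are now compressing. Next I'll measure the tray edge sub-pixel by colour.

```bash
cat > edge.py <<'E'
from h import *
a=np.radians(3.1);ex=np.array([np.cos(a),np.sin(a),0]);ey=np.array([-np.sin(a),np.cos(a),0]);O=np.array([.539,.0905,0])
def edges(c,side):
    im=cv2.GaussianBlur(c["img"].astype(np.float32),(0,0),.7);ch=im[:,:,1]/(im.sum(2)+1);out=[]
    ys=np.arange(-.065,.0,.0005) if side<0 else np.arange(.05,.11,.0005)
    for x in np.arange(-.036,.037,.004):
        q=np.array([proj(c,O+ex*x+ey*y+[0,0,.019]) for y in ys],np.float32)
        v=cv2.remap(ch,q[:,:1].copy(),q[:,1:].copy(),cv2.INTER_LINEAR).ravel()
        m=v>.43
        if m.any(): 
            i=np.argmax(m) if side<0 else len(m)-1-np.argmax(m[::-1]); out.append(ys[i]*1000)
    return np.round(out,1)
if __name__=="__main__":
    d=pickle.load(open("v0.pkl","rb"))["scene"]
    for n,c in [("0",d)]+[(k,pickle.load(open(f"scene{k}.pkl","rb"))) for k in "123"]:
        e=edges(c,-1);f=edges(c,1);print(n,np.median(e),np.median(f),e.tolist())
E
python3 edge.py
```

```text
0 -30.0 77.5 [-30.0, -29.5, -29.5, -29.5, -30.0, -29.5, -29.5, -30.0, -29.5, -30.0, -30.5, -30.0, -29.5, -30.0, -31.0, -30.5, -29.5, -29.0, -30.0]
1 -32.0 77.5 [-32.0, -31.5, -31.0, -32.0, -31.5, -31.5, -31.0, -31.5, -32.0, -32.0, -32.0, -32.0, -32.0, -32.5, -32.5, -32.0, -31.5, -32.5, -37.0]
2 -33.5 77.5 [-33.0, -33.0, -33.5, -33.5, -33.0, -32.5, -32.5, -33.5, -32.5, -33.0, -34.0, -33.5, -33.0, -33.5, -33.5, -33.5, -33.0, -34.0, -41.0]
3 -28.0 78.0 [-28.0, -28.0, -28.5, -28.0, -27.5, -28.5, -28.5, -28.0, -28.0, -28.0, -28.0, -28.0, -28.5, -28.0, -28.0, -27.5, -27.5, -27.5, -35.0]
```

Run:
```python
from h import *
from edge import ex,ey,O
T=pickle.load(open("v0.pkl","rb"))["top"];S=pickle.load(open("v0.pkl","rb"))["scene"]
t=lambda x,y:(175+(x-2)/5,175+(y-2)/5)
L=lambda X:(float((X-O)@ex*1000),float((X-O)@ey*1000))
for z in(.015,.019):print("tray -y",L(plane(T,t(424,150),z)),L(plane(T,t(426,250),z)), "tray +y",L(plane(T,t(207,170),z)),L(plane(T,t(213,250),z)))
im=cv2.GaussianBlur(T["img"].astype(np.float32),(0,0),.6).sum(2)/3
ys=np.arange(-.075,-.02,.002)
for z in(.016,.041):
  print("z",z)
  for x in(-.03,.03,.042):
    q=np.array([proj(T,O+ex*x+ey*y+[0,0,z]) for y in ys],np.float32)
    print(x,[(int(1000*y),int(v)) for y,v in zip(ys,cv2.remap(im,q[:,:1].copy(),q[:,1:].copy(),cv2.INTER_LINEAR).ravel())])
```

```text
tray -y (19.91901254969695, -36.638189028752116) (-35.83493434054194, -34.682998346746075) tray +y (16.082843996149066, 84.51792452823834) (-28.73420149568223, 83.21400288335515)
tray -y (19.379951815172724, -36.81702433878689) (-36.20761212523146, -34.86766840770535) tray +y (15.555231294913998, 83.97753075125223) (-29.12806954478548, 82.67750031661923)
z 0.016
-0.03 [(-75, 130), (-73, 104), (-71, 80), (-68, 65), (-66, 61), (-64, 57), (-62, 53), (-60, 44), (-58, 40), (-56, 40), (-54, 46), (-52, 63), (-50, 77), (-48, 87), (-46, 93), (-44, 96), (-42, 97), (-40, 96), (-38, 94), (-36, 88), (-34, 82), (-32, 78), (-30, 80), (-28, 82), (-26, 83), (-24, 83), (-22, 83), (-20, 83)]
0.03 [(-75, 126), (-73, 106), (-71, 89), (-68, 76), (-66, 71), (-64, 68), (-62, 62), (-60, 52), (-58, 38), (-56, 36), (-54, 45), (-52, 64), (-50, 79), (-48, 88), (-46, 93), (-44, 95), (-42, 95), (-40, 95), (-38, 92), (-36, 86), (-34, 80), (-32, 77), (-30, 77), (-28, 78), (-26, 79), (-24, 80), (-22, 80), (-20, 79)]
0.042 [(-75, 136), (-73, 113), (-71, 94), (-68, 86), (-66, 87), (-64, 88), (-62, 81), (-60, 68), (-58,
[... 471 characters left out ...]
, (-30, 81), (-28, 82), (-26, 82), (-24, 83), (-22, 83), (-20, 81)]
0.03 [(-75, 125), (-73, 101), (-71, 82), (-68, 73), (-66, 71), (-64, 76), (-62, 74), (-60, 64), (-58, 50), (-56, 44), (-54, 55), (-52, 70), (-50, 84), (-48, 91), (-46, 94), (-44, 95), (-42, 95), (-40, 93), (-38, 88), (-36, 82), (-34, 75), (-32, 77), (-30, 78), (-28, 79), (-26, 78), (-24, 79), (-22, 80), (-20, 80)]
0.042 [(-75, 138), (-73, 117), (-71, 96), (-68, 90), (-66, 87), (-64, 83), (-62, 70), (-60, 53), (-58, 42), (-56, 41), (-54, 55), (-52, 73), (-50, 87), (-48, 94), (-46, 95), (-44, 96), (-42, 95), (-40, 91), (-38, 83), (-36, 76), (-34, 72), (-32, 74), (-30, 76), (-28, 77), (-26, 76), (-24, 77), (-22, 77), (-20, 77)]
```

Plate–tray gap was about 16 mm, so the plate touched near 250°, and the tray has since moved about 7 mm. Visual contact is about 352–370° and the load slope says about 370–390°. I take about 373°, so the target is about 445°. Going to 440° and reading.

Emit:
arm_command --travel '[[0.0019,0.0001,-0.006],[0.0032,0.0002,-0.0121]]' --delta_rot '[[0,0,0],[0,0,0]]'

```text
time_s: 19.2
tcp_pos: [0.5844, -0.1047, 0.0876]
eef_rot: [179.9, -0.0, -86.8]
contact_force: [-12.1, 2.9, 10.6]
gripper_width: 0.0127
gripper_force: 30.0
```

Run:
```python
from plant import r,viewer
from edge import *
s=r.get_state();v=s["tcp_pos"]-[.5495,0,.0797];p=np.arctan2(v[0],v[2]);f=s["contact_force"]
print(np.degrees(p),np.hypot(v[0],v[2]),f,"load",-(f[0]*np.cos(p)-f[2]*np.sin(p)))
c=viewer.capture("scene");pickle.dump(c,open("scene4.pkl","wb"));print(np.median(edges(c,-1)))
# loads with actual angle
for x,z,fx,fz in((.574,.1056,-6.1,5.8),(.5148,.0916,-4.9,-9.1),(.5206,.1024,-7.8,-7.5),(.5298,.1106,-9.5,-4),(.5418,.1154,-8.7,-.8),(.5547,.1156,-9,.5),(.5665,.1115,-10.7,2.1),(.5761,.1037,-11.1,5.1),(.5825,.0933,-11.2,8.4)):
    p=np.arctan2(x-.5495,z-.0797);print(round(np.degrees(p)%360),round(-(fx*np.cos(p)-fz*np.sin(p)),2),"rad",round(fx*np.sin(p)+fz*np.cos(p),2))
```

```text
77.2801962932538 0.035748462268241285 [-12.13870833   2.87707677  10.59218248] load 13.00497617762008
-28.0
43 8.42 rad 0.02
289 10.2 rad 1.68
308 10.72 rad 1.5
327 10.16 rad 1.73
348 8.67 rad 1.05
8 8.98 rad -0.8
28 10.43 rad -3.19
48 11.22 rad -4.82
68 12.03 rad -7.15
```

The load fit gives contact near 375°, and the tray edge has not moved between 430° and 440°, which confirms it is hard up. I'll finish to about 446°, relieving the radial pull.

Emit:
arm_command --travel '[[0.0003,0,-0.005],[0,0,-0.01],[0,0,-0.01],[0,0,-0.01]]' --delta_rot '[[0,0,0],[0,0,0],[0,0,0],[0,0,0]]'

```text
time_s: 19.75
tcp_pos: [0.585, -0.1047, 0.0829]
eef_rot: [-180.0, -0.0, -86.8]
contact_force: [-11.0, 3.1, 9.4]
gripper_width: 0.0134
gripper_force: 30.0
```

Run:
```python
from plant import r
import numpy as np
s=r.get_state();v=s["tcp_pos"]-[.5495,0,.0797];p=np.arctan2(v[0],v[2]);f=s["contact_force"]
print(np.degrees(p),np.hypot(v[0],v[2]),f,"load",-(f[0]*np.cos(p)-f[2]*np.sin(p)))
```

```text
84.87702345631261 0.035644541470303215 [-11.0428149    3.14095626   9.40725799] load 10.355733173722438
```

Emit:
arm_command --travel '[[-0.002,0,0.002],[-0.002,0,0.002],[-0.002,0,0.002],[-0.002,0,0.002]]' --delta_rot '[[0,0,0],[0,0,0],[0,0,0],[0,0,0]]' --grip 0.35

```text
time_s: 20.25
tcp_pos: [0.5847, -0.1046, 0.082]
eef_rot: [-179.9, -0.0, -86.8]
contact_force: [-0.0, -0.3, 1.0]
gripper_width: 0.0308
gripper_force: 0.0
```

Emit:
arm_command --travel '[[0,0,0.04],[0,0,0.1],[0,0,0.2],[0,0,0.3],[0,0,0.3],[0,-0.3,0.35],[0,-0.5,0.35],[0,-0.5,0.35],[0,-0.5,0.35]]' --delta_rot '[[0,0,0],[0,0,0],[0,0,0],[0,0,0],[0,0,0],[0,0,0],[0,0,0],[0,0,0],[0,0,0]]'

```text
time_s: 21.38
tcp_pos: [0.584, -0.355, 0.2561]
eef_rot: [180.0, 0.0, -86.8]
contact_force: [2.3, 0.5, -0.2]
gripper_width: 0.0304
gripper_force: 0.0
```

Run:
```python
from plant import viewer
from edge import *
o=[]
for n,(x,y) in(("scene",(235,175)),("top",(180,160))):
    c=viewer.capture(n);pickle.dump(c,open(n+"5.pkl","wb"));o.append(cv2.resize(np.clip(c["img"][y:y+130,x:x+150]*1.3,0,255).astype(np.uint8),(400,347),interpolation=cv2.INTER_CUBIC))
    if n=="scene":print(np.median(edges(c,-1)))
cv2.imwrite("pics/final.png",np.hstack(o)[:,:,::-1])
```

```text
-27.0
```

View pics/final.png

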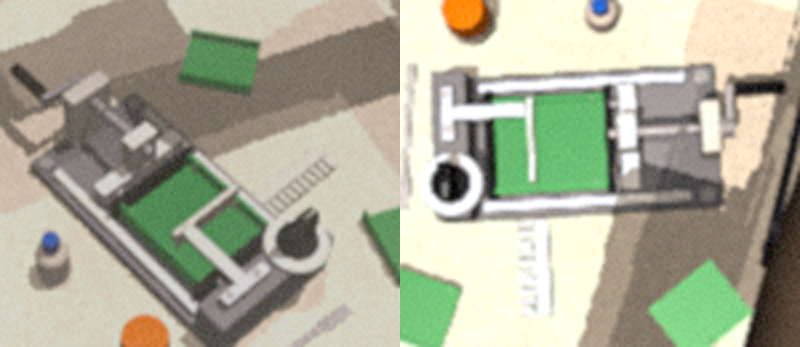

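The final picture shows the tray (550,145) tight between the plate and the stop, the crank sleeve out on the +x side at (755,88), the dial bar along x at (450,180), the bystanders in place and the gripper clear. Handing in.

```bash
python3 -c "
from plant import close_job
print(close_job())"
```

```text
the job is handed in; nothing more can be done
None
```

I turned the dial back to its zero stop, then cranked the clamp about 70° (a fifth of a turn) past my estimate of hard contact. That should be roughly 46 N, or about 62 N if contact came as early as the camera suggested. I let go with the gripper clear, left the bystanders alone, and handed the job in at about 21 s; no verdict came back.

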